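# Shift the gear tower from second to fourth

## Robot

A 6-joint arm with a two-finger parallel gripper is mounted at the origin on the work surface. World frame = base frame: x ahead of the robot, y to its left, z up, the work surface at z = 0. Lengths are in mm, angles in rad, forces in N, time in s.
With the tool pointing down it reaches from about 300 to 775 mm from the base axis. Payload 14.6 kg.
Tool frame: the origin (TCP) lies at the very end of the fingers, on their centre line; the grasp point (between the pads) lies 19 mm behind it; z points along the fingers, y is the line along which they close (so a half turn about z gives the same grasp; the last joint's range is limited). The gripper opens to 94 mm and grips with 3 to 60 N. Pads are 16 mm wide; open, the fingers measure 119 mm over their backs; the gripper's body (75 mm by 177 mm) begins 78 mm behind the grasp point.
Start: joints at [1.173, 0.3, 1.521, -0, 1.321, -0.067], TCP at [178.637, 520.171, 205.446] pointing down, gripper open.
Joint ranges: [-3.03, 3.03], [-0.79, 2.21], [0.23, 2.52], [-1.04, 4.18], [0, 3.07], [-2.55, 2.55]. Speed limits (rad/s): [2.22, 2.22, 2.57, 3.14, 3.14, 3.14].

## Interface

Orientations are given as [roll, pitch, yaw] about the fixed x, y, z axes, in that order (R = Rz(yaw) Ry(pitch) Rx(roll)).
In Python, from cell import manip, camera, get_calibration gives the robot as it stands.
- The arm moves only by the tool arm_command, never from a script. Its argument "targets" is a list of rows, each an object of numbers: "hand": the opening, from -1 (shut) to 1 (fully open), so that 0 is half open; "x", "y", "z": the shift along the tool's x, y, z in m; "yaw": the turn about the tool's z in rad. In form: [{"hand": .., "x": .., "y": .., "z": .., "yaw": ..}, ...]. A call has 1 to 10 rows; each row shifts and turns the commanded pose from where the row before left it, along the tool's axes as they then stand; what a row does not reach is not made up. A row lasts 1/10 s, in which the tool goes at most 50 mm and 8.59 degrees, less where a joint would pass 70% of its speed; a pose out of reach is approached as far as the arm can. A call is refused whole if a number of a shift passes 0.05 or a number of a turn 0.15, either way. A call with a gripper value outside its range is refused whole. The fingers move at their own pace and stop on an object; "newtons" is the grip in N (left out, the last holds). Time passes only in rows, so rows that do not move let the fingers close. It gives the time, the measured TCP pose, the force, the opening and the grip force at its end, in the units of the state.
- manip.read_state(): the state, without advancing time (a new reading comes with each control period).
- camera(name): name is "scene" or "top" or "wrist"; returns the picture (480x640x3 uint8, red, green, blue); there is no depth.
- get_calibration(name): a dict with "K" (3x3 intrinsics, pixels), "cam_to_world" (4x4, takes a point from camera to world coordinates). Camera axes: x right, y up, looking along -z (the intrinsics and any distortion apply to the point x, -y, -z); pixel columns grow to the right and rows downward; lengths in mm; the calibration is good to about 2 mm. A picture is of the moment at which its call begins: read the wrist's pose just before it. get_calibration takes no time and is no camera call; for the wrist camera it gives the pose at the moment of the call.
- manip.sign_off(): hands the job in; it is judged then, once.
The state is a dict: "clock": time; "joints": joint angles; "qd": joint speeds; "effort": joint torques, N m; "eef_pos": TCP position; "eef_rot": TCP orientation; "wrist_force": force on the tool from outside, world axes, zero at the start; "moment": the same for the moment, N m; "finger_gap": finger opening in mm; "finger_force": force on a finger pad.
Only numpy, scipy, OpenCV 4.12 (cv2) and the standard library are available. Lean on these libraries where they do the work, as an engineer would, in place of code of your own. Each camera call takes 0.05 s, during which the arm holds its last target. There are 200 camera calls.

## Task

The gear shift tower clamped to the welding bench was left in second: push its lever by the knob, with the fingers and without gripping or forcing it, out to neutral, across the gate and into fourth, fully home, so that the linkage rod can be fitted. It has the usual five-speed pattern, seen from behind with the tower's round nose pointing forward: first front left, second rear left, third and fourth front and rear in the middle, fifth and reverse on the right. Do not run it into any other gear on the way, and leave everything else on the bench where it lies.

Things in the scene. Friction and masses are not known exactly. Their poses are not given: they have to be found in the camera images.
- selector: The gear shift tower, clamped down, cannot move: 102 mm square aluminium housing on a 190 x 160 steel plate, topped by a 108 mm square steel gate plate, upper face 112 above the bench. Origin on the bench under the gate's centre; x points FORWARD, the way the round nose sticks out; y LEFT, z up. The lever pivots on the origin's vertical, 35 above the bench
- nose (a point): end of the tower's round nose (36 mm across, with a dark bore), 108 ahead of the tower's centre and 62 above the bench: it marks the front of the tower
- neutral_centre (a point): centre of the gate, on top of the plate: neutral, in line with third and fourth. The gate: a neutral channel runs left-right through here, and three slots 22 mm apart cross it front to rear, all 15 wide: left slot first/second, middle third/fourth, right fifth/reverse (odd gears in front). The tongues between slots are 7 wide with rounded ends; the lever's 12 mm shaft runs in the gate
- second_slot (a point): the shaft's axis at the top of the gate plate when the lever is fully home in second: left slot, rear end (18.5 mm behind and 22 left of the gate's centre, 112 above the bench). The lever starts in second, up to 13 mm (at the knob) short of fully home
- fourth_slot (a point): the shaft's axis at the top of the gate plate when the lever is fully home in fourth: middle slot, rear end (18.5 mm behind the gate's centre, 112 above the bench)
- shift (a joint): front-rear tilt of the lever, rad: 0 neutral, positive forward, negative to the rear; the slot ends stop it at about +-0.24 (fully in gear). Sideways it moves only in neutral, within about +-0.02 of 0; within about 0.05 of it the rounded tongues still guide it in. Stays where left: friction of about 2.5 N at the knob, no spring, no detent
- crossgate (a joint): left-right tilt of the lever, rad: -0.285 left slot (first/second), 0 middle slot (third/fourth), +0.285 right slot (fifth/reverse); positive to the right. In a slot it has play of about 0.02 either way. Same friction, stays where left
- knob (a point): centre of the lever's black ball knob, 44 mm across, 185 from the pivot along the lever (220 above the bench when upright). Neutral to fully in gear moves it 44 forward or to the rear; one slot to the next 52 sideways. Below it a collar 20 wide, 10 high, then bare shaft 12 thick. The point's z axis points up along the lever
- linkage_rod: loose steel linkage rod with a fork end, 230 long, 21 thick, lying to the right of the tower; only to be left alone
- spanner: loose spanner, 170 long, lying to the left of the tower; only to be left alone
- earth_magnet: loose round brass earth magnet, 68 across, 43 high, just behind the tower; origin at the centre of its underside; only to be left alone
- steel_block: loose bare steel block 50 x 80 x 45 high; only to be left alone
- locking_clamp: loose locking C-clamp pliers, about 260 long, lying flat; only to be left alone
- primer_can: loose spray can, 66 across, 190 high, standing; only to be left alone
- hammer: loose hammer lying flat; only to be left alone
- corner_magnet: loose flat three-sided welding corner magnet, about 90 x 90 x 16 high; only to be left alone

How it is judged:
By the outcome, as a careful person would: the job done as asked, in the order asked, and still so for the second after the job is handed in, with the robot touching nothing.
It also fails if it takes over 51 s, if anything falls off the work surface, if the arm or the gripper's body presses on something with over 40 N, if the wrist force passes 120 N, or if a joint passes its speed limit or range.

## Working session

There is one attempt and no reset: what is moved stays moved. The work goes in short steps, Python scripts to look and compute and a tool call to move; the robot and the scene stay as the last step left them, time stands still between calls to the robot, and variables do not carry over. Pictures are saved under pics/ and viewed, at most 10 in all, crops included, and the job is handed in when it is done.

Besides the shell and the picture viewer there is one more tool, called after ">>>" by a JSON object that holds its "name" and its "arguments". arm_command: Moves the arm, as the interface text tells. Its arguments: {"type":"object","properties":{"targets":{"type":"array"},"newtons":{"type":"number"}},"required":["targets"]}

```bash
mkdir -p pics; python3 - <<'E'
from cell import manip,camera,get_calibration
import cv2
for n in("top","scene"):
    cv2.imwrite(f"pics/{n}0.png",cv2.cvtColor(camera(n),cv2.COLOR_RGB2BGR))
    c=get_calibration(n);print(n,c)
s=manip.read_state();print({k:s[k] for k in("clock","eef_pos","eef_rot","wrist_force","finger_gap")})
E
```

```text
top {'K': array([[569.88332653,   0.        , 328.87337905],
       [  0.        , 569.88332653, 235.53340068],
       [  0.        ,   0.        ,   1.        ]]), 'cam_to_world': array([[ 2.16848178e-02,  9.85561134e-01, -1.67925639e-01,
         3.54847805e+02],
       [-9.99740378e-01,  2.25515924e-02,  3.25611405e-03,
         1.89928695e+00],
       [ 6.99609002e-03,  1.67811434e-01,  9.85794288e-01,
         1.35222309e+03],
       [ 0.00000000e+00,  0.00000000e+00,  0.00000000e+00,
         1.00000000e+00]])}
scene {'K': array([[519.30660047,   0.        , 310.65132217],
       [  0.        , 519.30660047, 241.99260014],
       [  0.        ,   0.        ,   1.        ]]), 'cam_to_world': array([[ 8.86944450e-02, -8.06949978e-01,  5.83922108e-01,
         1.23085856e+03],
       [ 9.96015942e-01,  6.64087228e-02, -5.95157526e-02,
        -7.51847822e+01],
       [ 9.24871390e-03,  5.86874445e-01,  8.09625128e-01,
         1.09960537e+03],
       [ 0.00000000e+00,  0.00000000e+00,  0.00000000e+00,
         1.00000000e+00]])}
{'clock': 0.1, 'eef_pos': array([178.55104641, 519.97878568, 204.97507917]), 'eef_rot': array([-3.14062540e+00, -6.11683091e-05,  2.81083165e+00]), 'wrist_force': array([-0.50311002, -0.92026724,  0.09683468]), 'finger_gap': 93.8787058150661}
```

View pics/top0.png

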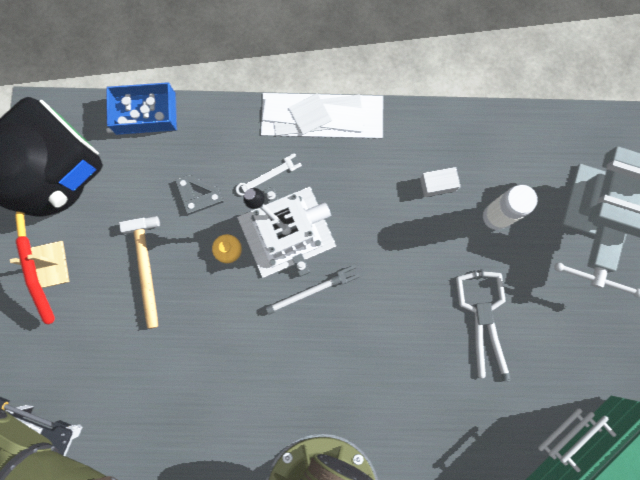

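View pics/scene0.png

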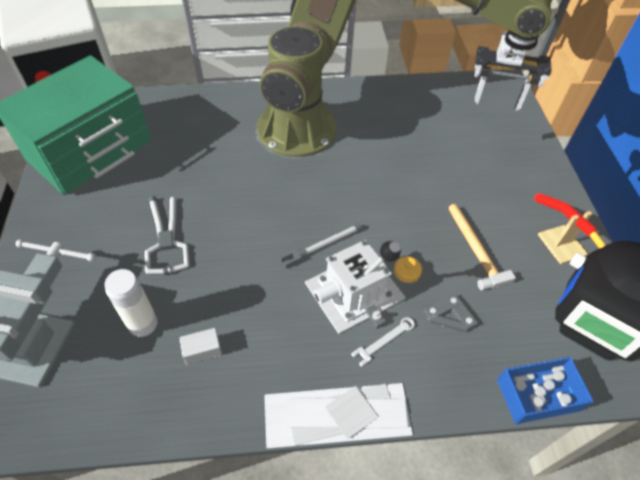

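The top view shows the tower with the gate near (284,222), nose near (318,213) and knob near (254,199). I'll crop both views to get more exact pixels.

```bash
python3 - <<'E'
import cv2,numpy as np
a=cv2.imread("pics/top0.png")[170:290,220:350];b=cv2.imread("pics/scene0.png")[225:345,300:430]
f=lambda i:cv2.resize(i,None,fx=4.5,fy=4.5,interpolation=cv2.INTER_CUBIC)[:540,:585]
cv2.imwrite("pics/ca.png",f(a));cv2.imwrite("pics/cb.png",f(b))
E
```

```text
(no output)
```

View pics/ca.png

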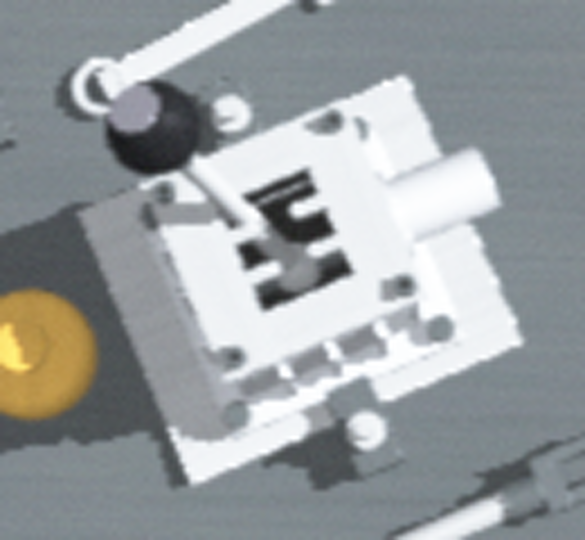

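View pics/cb.png

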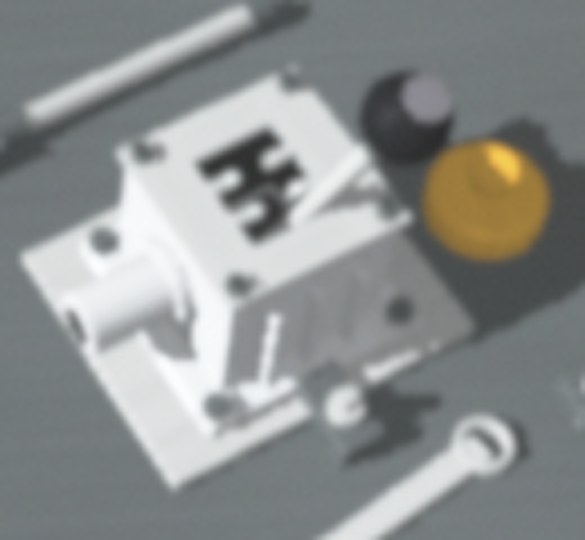

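Top crop: gate screws at (325,122), (163,192), (398,285) and (230,357), with the knob at (153,127). Scene crop: screws at (292,76), (150,153), (240,285) and (390,205), with the knob at (407,117).

```bash
cat >h.py <<'E'
import numpy as np
from cell import manip,camera,get_calibration
def ray(n,u,v,c=None):
    c=c or get_calibration(n);K=c["K"];T=c["cam_to_world"]
    d=T[:3,:3]@np.array([(u-K[0,2])/K[0,0],-(v-K[1,2])/K[1,1],-1]);return T[:3,3],d
def onz(n,u,v,z):
    o,d=ray(n,u,v);return o+d*(z-o[2])/d[2]
def tri(*rs):
    A=0;b=0
    for o,d in rs:
        d=d/np.linalg.norm(d);P=np.eye(3)-np.outer(d,d);A=A+P;b=b+P@o
    return np.linalg.solve(A,b)
E
python3 - <<'E'
from h import *
t=lambda p:(220+(p[0]+.5)/4.5-.5,170+(p[1]+.5)/4.5-.5)
s=lambda p:(300+(p[0]+.5)/4.5-.5,225+(p[1]+.5)/4.5-.5)
T=[onz("top",*t(p),114) for p in[(325,122),(163,192),(398,285),(230,357)]]
S=[onz("scene",*s(p),114) for p in[(150,153),(292,76),(240,285),(390,205)]]
# top order FL RL FR RR ; scene FR RR FL RL
f=(T[0]+T[2]-T[1]-T[3]);g=S[0]+S[2]-S[1]-S[3]
l=(T[0]+T[1]-T[2]-T[3]);m=S[2]+S[3]-S[0]-S[1]
print(np.mean(T,0),np.mean(S,0),[np.degrees(np.arctan2(v[1],v[0])) for v in(f,g,l,m)])
k=tri(ray("top",*t((153,127))),ray("scene",*s((407,117))));print(k)
C=(np.mean(T,0)+np.mean(S,0))/2
for yaw in [np.radians(np.mean([np.degrees(np.arctan2(f[1],f[0])),np.degrees(np.arctan2(g[1],g[0]))]))]:
    F=np.array([np.cos(yaw),np.sin(yaw)]);L=np.array([-F[1],F[0]]);d=(k-C)[:2];print("yaw",yaw,"fwd",d@F,"left",d@L)
N=onz("top",*t((495,180)),62);print(N)
E
```

```text
[592.37837804 102.91250449 114.        ] [591.16715289 101.7896156  114.        ] [np.float64(-64.88997074923748), np.float64(-62.97186736376727), np.float64(24.662738644174105), np.float64(23.689319207185026)]
[624.58210899 154.3487433  209.23590594]
yaw -1.1158050313619532 fwd -32.28947784392721 left 52.32209578348711
[635.51866002  -2.74968171  62.        ]
```

Tower centre is about (592,102), with forward at about -65°. The knob is about 33 behind and 52 left of centre. I'll push with the fingers shut, so turn the tool square to the tower and rise first.

>>> {"name": "arm_command", "arguments": {"targets": [{"hand":-1,"x":0,"y":0,"z":-0.012,"yaw":-0.13},{"hand":-1,"x":0,"y":0,"z":-0.012,"yaw":-0.13},{"hand":-1,"x":0,"y":0,"z":-0.012,"yaw":-0.13},{"hand":-1,"x":0,"y":0,"z":-0.012,"yaw":-0.13},{"hand":-1,"x":0,"y":0,"z":-0.012,"yaw":-0.13},{"hand":-1,"x":0,"y":0,"z":-0.012,"yaw":-0.116},{"hand":-1,"x":0,"y":0,"z":0,"yaw":0}], "newtons": 5}}

```text
clock: 0.8
eef_pos: [178.8, 520.5, 278.6]
eef_rot: [3.14, 0.001, -2.705]
wrist_force: [0.8, 1.0, 0.1]
finger_gap: 41.6
finger_force: 0.0
```

```bash
cat >>h.py <<'E'
from scipy.spatial.transform import Rotation as Ro
C=np.array([591.8,102.3]);Y=-1.136
F=np.array([np.cos(Y),np.sin(Y)]);L=np.array([-F[1],F[0]])
def go(f,l,z):
    s=manip.read_state();p=s["eef_pos"];R=Ro.from_euler("xyz",s["eef_rot"])
    w=np.r_[C+F*f+L*l,z];d=(p[:2]-C)
    print("t",s["clock"],"at f,l,z",(d@F).round(1),(d@L).round(1),p[2].round(1),"force",s["wrist_force"].round(1),"gap",s["finger_gap"])
    print("tool shift mm",R.inv().apply(w-p).round(1),"yawerr",np.degrees(s["eef_rot"][2])-360-(np.degrees(Y)-90),"j",s["joints"].round(2))
E
python3 -c "
from h import *
go(-82,52,275)"
```

```text
t 0.8 at f,l,z -553.3 -198.5 278.6 force [0.8 1.  0.1] gap 41.55167438466401
tool shift mm [-249.4 -471.8    3.3] yawerr -359.8705535593166 j [ 1.17  0.25  1.41  0.    1.48 -0.83]
```

>>> {"name": "arm_command", "arguments": {"targets": [{"hand":-1,"x":-0.0208,"y":-0.0393,"z":0,"yaw":0},{"hand":-1,"x":-0.0208,"y":-0.0393,"z":0,"yaw":0},{"hand":-1,"x":-0.0208,"y":-0.0393,"z":0,"yaw":0},{"hand":-1,"x":-0.0208,"y":-0.0393,"z":0,"yaw":0},{"hand":-1,"x":-0.0208,"y":-0.0393,"z":0,"yaw":0},{"hand":-1,"x":-0.0208,"y":-0.0393,"z":0,"yaw":0},{"hand":-1,"x":-0.0208,"y":-0.0393,"z":0,"yaw":0},{"hand":-1,"x":-0.0208,"y":-0.0393,"z":0,"yaw":0},{"hand":-1,"x":-0.0208,"y":-0.0393,"z":0,"yaw":0},{"hand":-1,"x":-0.0208,"y":-0.0393,"z":0,"yaw":0}]}}

```text
clock: 1.8
eef_pos: [534.1, 250.0, 276.5]
eef_rot: [3.141, -0.001, -2.711]
wrist_force: [0.5, -0.2, -0.2]
finger_gap: 0.8
finger_force: 0.0
```

>>> {"name": "arm_command", "arguments": {"targets": [{"hand":-1,"x":-0.0208,"y":-0.0393,"z":0,"yaw":0},{"hand":-1,"x":-0.0208,"y":-0.0393,"z":0,"yaw":0},{"hand":-1,"x":0,"y":0,"z":0,"yaw":0},{"hand":-1,"x":0,"y":0,"z":0,"yaw":0}]}}

```text
clock: 2.2
eef_pos: [603.9, 197.2, 275.9]
eef_rot: [3.141, -0.002, -2.711]
wrist_force: [-0.4, 0.3, -0.7]
finger_gap: 0.4
finger_force: 0.0
```

```bash
python3 - <<'E'
from h import *
import cv2
go(-82,52,198)
c=get_calibration("wrist");print(c)
cv2.imwrite("pics/w1.png",cv2.cvtColor(camera("wrist"),cv2.COLOR_RGB2BGR))
E
```

```text
t 2.2 at f,l,z -81.0 51.0 275.9 force [-0.4  0.3 -0.7] gap 0.4348644515827372
tool shift mm [-1.2  1.  77.9] yawerr -360.21626209240094 j [ 0.26  0.46  1.14  0.    1.54 -1.74]
{'K': array([[426.14243883,   0.        , 325.08735406],
       [  0.        , 426.14243883, 239.84875699],
       [  0.        ,   0.        ,   1.        ]]), 'cam_to_world': array([[-4.17155937e-01, -8.84113958e-01, -2.10531311e-01,
         5.43553349e+02],
       [ 9.08834608e-01, -4.06002820e-01, -9.58194400e-02,
         1.69404251e+02],
       [-7.61001497e-04, -2.31309790e-01,  9.72879850e-01,
         4.54756052e+02],
       [ 0.00000000e+00,  0.00000000e+00,  0.00000000e+00,
         1.00000000e+00]])}
```

View pics/w1.png

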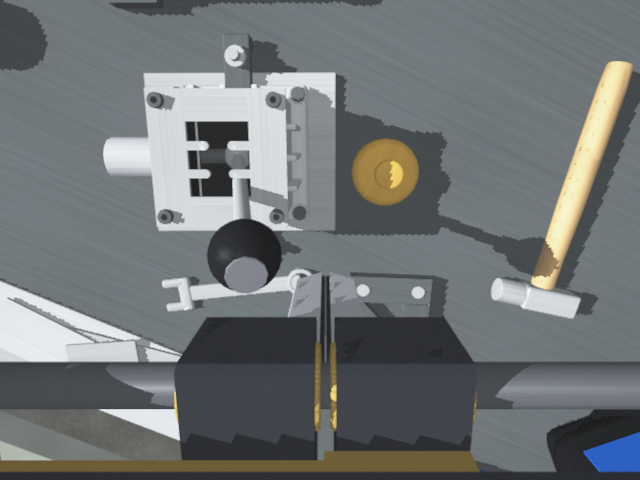

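The wrist view shows gate screws at (155,100), (274,99), (165,216) and (277,216), the knob at (244,256), and the shut fingertips at about (324,276), clear behind the knob.

```bash
python3 - <<'E'
from h import *
P=[onz("wrist",*p,114) for p in[(155,100),(274,99),(165,216),(277,216)]]
c=np.mean(P,0);f=P[0]+P[2]-P[1]-P[3];l=P[2]+P[3]-P[0]-P[1]
print(c,np.arctan2(f[1],f[0]),np.arctan2(l[1],l[0])-np.pi/2)
for z in(208,):
    k=onz("wrist",244,256,z)[:2]-C;print("knob",k@F,k@L)
print([((onz("wrist",u,276,276)[:2]-C)@F).round(1) for u in(300,324,348)])
E
```

```text
[593.36311894  99.87736176 114.        ] -1.1345441501551643 -1.1401284291294687
knob -32.79021735152506 53.11288143868158
[np.float64(-70.6), np.float64(-81.2), np.float64(-91.8)]
```

>>> {"name": "arm_command", "arguments": {"targets": [{"hand":-1,"x":-0.001,"y":0,"z":0.026,"yaw":0},{"hand":-1,"x":0,"y":0,"z":0.026,"yaw":0},{"hand":-1,"x":0,"y":0,"z":0.026,"yaw":0},{"hand":-1,"x":0,"y":0,"z":0,"yaw":0},{"hand":-1,"x":0,"y":0,"z":0,"yaw":0}]}}

```text
clock: 2.75
eef_pos: [604.3, 199.0, 200.5]
eef_rot: [-3.142, 0.0, -2.706]
wrist_force: [0.7, 0.1, 1.2]
finger_gap: 0.4
finger_force: 0.0
```

>>> {"name": "arm_command", "arguments": {"targets": [{"hand":-1,"x":0,"y":-0.006,"z":0,"yaw":0},{"hand":-1,"x":0,"y":-0.006,"z":0,"yaw":0},{"hand":-1,"x":0,"y":-0.005,"z":0,"yaw":0},{"hand":-1,"x":0,"y":-0.005,"z":0,"yaw":0},{"hand":-1,"x":0,"y":-0.005,"z":0,"yaw":0},{"hand":-1,"x":0,"y":-0.005,"z":0,"yaw":0},{"hand":-1,"x":0,"y":-0.005,"z":0,"yaw":0},{"hand":-1,"x":0,"y":-0.004,"z":0,"yaw":0},{"hand":-1,"x":0,"y":-0.003,"z":0,"yaw":0},{"hand":-1,"x":0,"y":0,"z":0,"yaw":0}]}}

```text
clock: 3.75
eef_pos: [623.4, 157.8, 199.3]
eef_rot: [-3.141, -0.0, -2.707]
wrist_force: [-0.8, 2.4, 1.6]
finger_gap: 0.4
finger_force: 1.2
```

```bash
sed -i 's/591.8,102.3/592.4,101.3/' h.py; python3 - <<'E'
from h import *
import cv2
go(-33.5,52,198)
i=camera("wrist");cv2.imwrite("pics/w2.png",cv2.cvtColor(i,cv2.COLOR_RGB2BGR))
c=get_calibration("wrist");print(c["cam_to_world"][:3,3])
E
```

```text
t 3.75 at f,l,z -38.2 51.9 199.3 force [-0.8  2.4  1.6] gap 0.4415417018062156
tool shift mm [-0.1 -4.7  1.3] yawerr -360.00168314239954 j [ 0.19  0.52  1.24 -0.    1.39 -1.81]
[562.72397404 129.9693119  377.98519185]
```

View pics/w2.png

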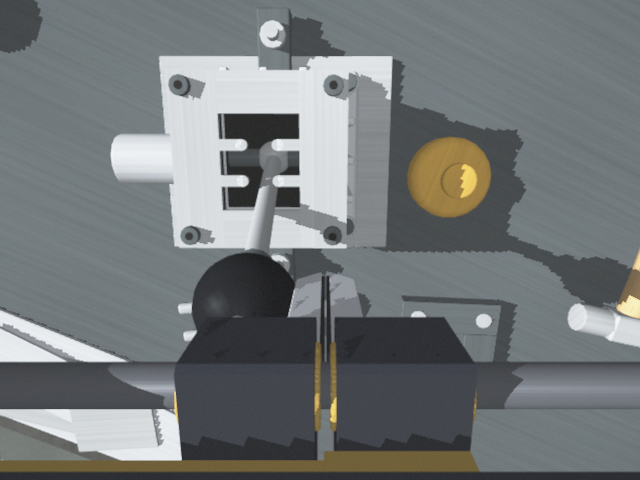

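Knob at about (243,303), against the finger's edge at about (292,290).

```bash
python3 - <<'E'
from h import *
for v in (300,306):
    k=onz("wrist",243.5,v,212)[:2]-C;print("knob",k@F,k@L)
P=[onz("wrist",*p,114) for p in[(179,85),(334,85),(190,236),(333,236)]]
c=np.mean(P,0)[:2]-C;print(c@F,c@L)
E
```

```text
knob -4.406007939673624 50.55329333837232
knob -4.285975685379446 53.21034298767225
2.193928789323707 0.4538389935041647
```

>>> {"name": "arm_command", "arguments": {"targets": [{"hand":-1,"x":0,"y":-0.003,"z":0,"yaw":0},{"hand":-1,"x":0,"y":-0.002,"z":0,"yaw":0},{"hand":-1,"x":0,"y":-0.001,"z":0,"yaw":0},{"hand":-1,"x":0,"y":0,"z":0,"yaw":0},{"hand":-1,"x":0,"y":0,"z":0,"yaw":0}]}}

```text
clock: 4.3
eef_pos: [625.8, 152.8, 199.4]
eef_rot: [-3.142, -0.0, -2.706]
wrist_force: [-0.2, 2.7, 2.6]
finger_gap: 0.5
finger_force: 1.2
```

```bash
python3 - <<'E'
from h import *
go(-48,52,260)
E
```

```text
t 4.3 at f,l,z -32.7 52.0 199.4 force [-0.2  2.7  2.6] gap 0.5250623799468124
tool shift mm [ -0.   15.3 -60.6] yawerr -359.9779732019291 j [ 0.18  0.52  1.23 -0.    1.39 -1.82]
```

>>> {"name": "arm_command", "arguments": {"targets": [{"hand":-1,"x":0,"y":0.015,"z":0,"yaw":0},{"hand":-1,"x":0,"y":0,"z":-0.03,"yaw":0},{"hand":-1,"x":0,"y":0,"z":-0.03,"yaw":0},{"hand":-1,"x":0,"y":0,"z":0,"yaw":0},{"hand":-1,"x":-0.023,"y":0,"z":0,"yaw":0},{"hand":-1,"x":-0.023,"y":-0.009,"z":0,"yaw":0},{"hand":-1,"x":0,"y":-0.02,"z":0,"yaw":0},{"hand":-1,"x":0,"y":-0.02,"z":0,"yaw":0},{"hand":-1,"x":0,"y":0,"z":0,"yaw":0},{"hand":-1,"x":0,"y":0,"z":0,"yaw":0}]}}

```text
clock: 5.3
eef_pos: [681.6, 140.6, 259.4]
eef_rot: [3.142, -0.0, -2.708]
wrist_force: [1.0, -0.6, -0.3]
finger_gap: 0.3
finger_force: 0.0
```

```bash
python3 - <<'E'
from h import *
import cv2
go(1.2,98,198)
i=camera("wrist");cv2.imwrite("pics/w3.png",cv2.cvtColor(i,cv2.COLOR_RGB2BGR))
E
```

```text
t 5.3 at f,l,z 2.0 97.5 259.4 force [ 1.  -0.6 -0.3] gap 0.3172500389204599
tool shift mm [-0.6  0.8 61.4] yawerr -360.05271822206566 j [ 0.15  0.62  0.94 -0.    1.58 -1.85]
```

View pics/w3.png

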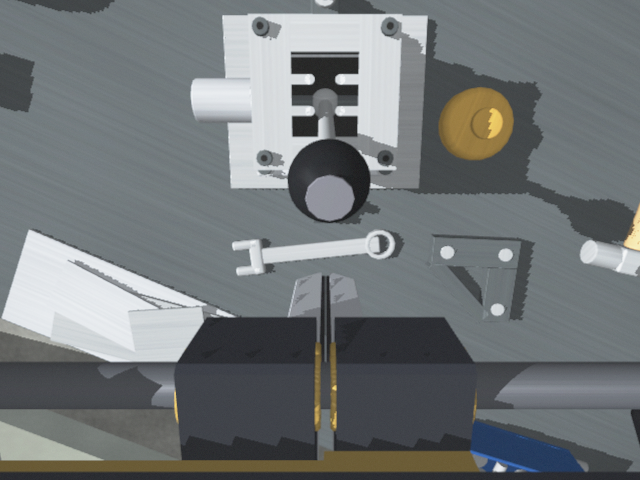

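The wrist view shows the knob at (329,180), in line with the gate's centre (325, about 2 mm behind), so it's in neutral on the left. Now I'll lower the fingers and push it right.

>>> {"name": "arm_command", "arguments": {"targets": [{"hand":-1,"x":0,"y":0,"z":0.03,"yaw":0},{"hand":-1,"x":0,"y":0,"z":0.03,"yaw":0},{"hand":-1,"x":0,"y":0,"z":0,"yaw":0},{"hand":-1,"x":0.007,"y":0,"z":0,"yaw":0},{"hand":-1,"x":0.007,"y":0,"z":0,"yaw":0},{"hand":-1,"x":0.006,"y":0,"z":0,"yaw":0},{"hand":-1,"x":0.006,"y":0,"z":0,"yaw":0},{"hand":-1,"x":0.006,"y":0,"z":0,"yaw":0},{"hand":-1,"x":0,"y":0,"z":0,"yaw":0}]}}

```text
clock: 6.25
eef_pos: [652.6, 127.7, 200.9]
eef_rot: [-3.141, 0.002, -2.706]
wrist_force: [1.2, 1.3, 0.5]
finger_gap: 0.6
finger_force: 0.5
```

>>> {"name": "arm_command", "arguments": {"targets": [{"hand":-1,"x":0.005,"y":0,"z":0,"yaw":0},{"hand":-1,"x":0.005,"y":0,"z":0,"yaw":0},{"hand":-1,"x":0.005,"y":0,"z":0,"yaw":0},{"hand":-1,"x":0.005,"y":0,"z":0,"yaw":0},{"hand":-1,"x":0.005,"y":0,"z":0,"yaw":0},{"hand":-1,"x":0.004,"y":0,"z":0,"yaw":0},{"hand":-1,"x":0,"y":0,"z":0,"yaw":0}]}}

```text
clock: 6.95
eef_pos: [625.9, 115.4, 199.3]
eef_rot: [3.141, -0.001, -2.707]
wrist_force: [-0.1, 0.7, 0.9]
finger_gap: 0.6
finger_force: 0.1
```

```bash
python3 - <<'E'
from h import *
import cv2
go(1.2,30,198)
i=camera("wrist");cv2.imwrite("pics/w4.png",cv2.cvtColor(i,cv2.COLOR_RGB2BGR))
E
```

```text
t 6.95 at f,l,z 1.3 36.3 199.3 force [-0.1  0.7  0.9] gap 0.6307392236728854
tool shift mm [6.3 0.1 1.3] yawerr -359.98674502553126 j [ 0.12  0.5   1.26 -0.    1.38 -1.88]
```

View pics/w4.png

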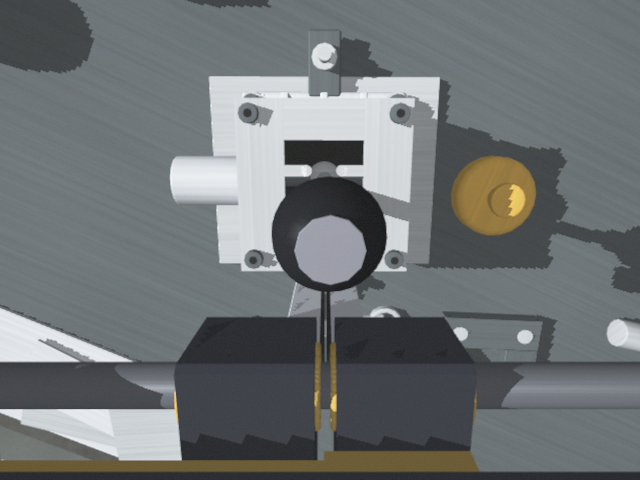

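The knob is at (329,234), and the screws are at (248,113), (400,113), (253,259) and (394,259).

```bash
python3 - <<'E'
from h import *
k=onz("wrist",329,234,219)[:2]-C
P=[onz("wrist",*p,114) for p in[(248,113),(400,113),(253,259),(394,259)]]
c=np.mean(P,0)[:2]-C;print(k@F,k@L,c@F,c@L)
E
```

```text
0.03442281767671186 5.452538428133485 2.478468642678219 0.34803451192741935
```

>>> {"name": "arm_command", "arguments": {"targets": [{"hand":-1,"x":0.003,"y":0,"z":0,"yaw":0},{"hand":-1,"x":0.002,"y":0,"z":0,"yaw":0},{"hand":-1,"x":0,"y":0,"z":0,"yaw":0},{"hand":-1,"x":0,"y":0,"z":0,"yaw":0},{"hand":-1,"x":-0.015,"y":0,"z":0,"yaw":0},{"hand":-1,"x":0,"y":0,"z":-0.035,"yaw":0},{"hand":-1,"x":0,"y":0,"z":-0.035,"yaw":0},{"hand":-1,"x":0,"y":0,"z":0,"yaw":0}]}}

```text
clock: 7.8
eef_pos: [636.6, 120.0, 274.3]
eef_rot: [-3.139, 0.006, -2.706]
wrist_force: [-0.6, 0.3, 0.1]
finger_gap: 0.6
finger_force: 0.0
```

>>> {"name": "arm_command", "arguments": {"targets": [{"hand":-1,"x":0,"y":-0.025,"z":0,"yaw":0},{"hand":-1,"x":0,"y":-0.025,"z":0,"yaw":0},{"hand":-1,"x":0.023,"y":0,"z":0,"yaw":0},{"hand":-1,"x":0.023,"y":0,"z":0,"yaw":0},{"hand":-1,"x":0,"y":0,"z":0,"yaw":0},{"hand":-1,"x":0,"y":0,"z":0,"yaw":0}]}}

```text
clock: 8.4
eef_pos: [614.9, 55.1, 269.2]
eef_rot: [3.141, -0.001, -2.707]
wrist_force: [-0.4, -0.7, 0.4]
finger_gap: 0.8
finger_force: 0.0
```

```bash
python3 - <<'E'
from h import *
import cv2
go(50,0,200)
i=camera("top")[170:290,220:350]
cv2.imwrite("pics/w5.png",cv2.cvtColor(cv2.resize(i,None,fx=4.5,fy=4.5,interpolation=2),cv2.COLOR_RGB2BGR))
E
```

```text
t 8.4 at f,l,z 51.4 1.0 269.2 force [-0.4 -0.7  0.4] gap 0.8259068408769915
tool shift mm [ 0.9  1.4 69.2] yawerr -359.99595609360176 j [ 0.03  0.42  1.22 -0.    1.51 -1.98]
```

>>> {"name": "arm_command", "arguments": {"targets": [{"hand":-1,"x":0.001,"y":0,"z":0.036,"yaw":0},{"hand":-1,"x":0,"y":0,"z":0.036,"yaw":0},{"hand":-1,"x":0,"y":0,"z":0,"yaw":0},{"hand":-1,"x":0,"y":0.006,"z":0,"yaw":0},{"hand":-1,"x":0,"y":0.006,"z":0,"yaw":0},{"hand":-1,"x":0,"y":0.005,"z":0,"yaw":0},{"hand":-1,"x":0,"y":0.005,"z":0,"yaw":0},{"hand":-1,"x":0,"y":0.005,"z":0,"yaw":0},{"hand":-1,"x":0,"y":0,"z":0,"yaw":0}]}}

```text
clock: 9.35
eef_pos: [602.6, 79.7, 198.0]
eef_rot: [-3.141, 0.001, -2.706]
wrist_force: [1.2, -1.9, 2.4]
finger_gap: 0.4
finger_force: 0.9
```

>>> {"name": "arm_command", "arguments": {"targets": [{"hand":-1,"x":0,"y":0.005,"z":0,"yaw":0},{"hand":-1,"x":0,"y":0.005,"z":0,"yaw":0},{"hand":-1,"x":0,"y":0.005,"z":0,"yaw":0},{"hand":-1,"x":0,"y":0.005,"z":0,"yaw":0},{"hand":-1,"x":0,"y":0,"z":0,"yaw":0}]}}

```text
clock: 9.85
eef_pos: [593.9, 98.1, 197.3]
eef_rot: [3.141, -0.0, -2.706]
wrist_force: [1.7, -1.7, -0.0]
finger_gap: 0.6
finger_force: 0.8
```

```bash
python3 - <<'E'
from h import *
import cv2
go(-9,0,198)
i=camera("wrist");cv2.imwrite("pics/w6.png",cv2.cvtColor(i,cv2.COLOR_RGB2BGR))
E
```

```text
t 9.85 at f,l,z 3.5 -0.0 197.3 force [ 1.7 -1.7 -0. ] gap 0.5558144506197418
tool shift mm [-0.  12.5 -0.7] yawerr -359.9372483194088 j [ 0.1   0.42  1.37  0.    1.35 -1.9 ]
```

View pics/w6.png

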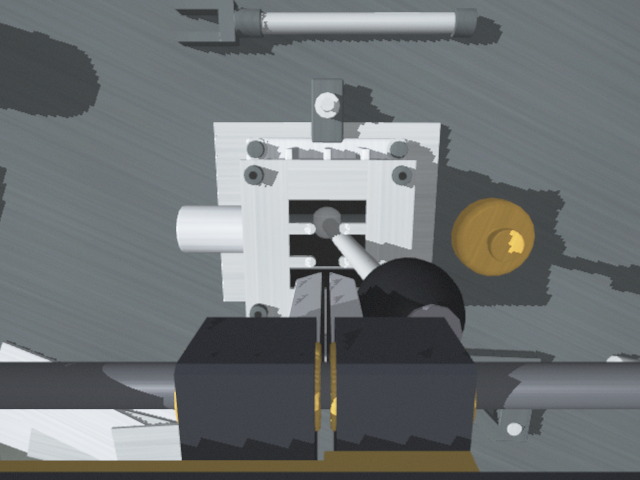

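The lever is between the two rear tongues (at y=229 and y=261), so it's in the middle slot heading for fourth. Keep pushing, gently towards the end.

>>> {"name": "arm_command", "arguments": {"targets": [{"hand":-1,"x":0,"y":0.004,"z":0,"yaw":0},{"hand":-1,"x":0,"y":0.004,"z":0,"yaw":0},{"hand":-1,"x":0,"y":0.003,"z":0,"yaw":0},{"hand":-1,"x":0,"y":0,"z":0,"yaw":0},{"hand":-1,"x":0,"y":0,"z":0,"yaw":0}]}}

```text
clock: 10.4
eef_pos: [589.5, 107.4, 197.4]
eef_rot: [3.141, -0.0, -2.706]
wrist_force: [0.6, -1.6, -0.7]
finger_gap: 0.4
finger_force: 0.7
```

>>> {"name": "arm_command", "arguments": {"targets": [{"hand":-1,"x":0,"y":0.001,"z":0,"yaw":0},{"hand":-1,"x":0,"y":0,"z":0,"yaw":0}]}}

```text
clock: 10.6
eef_pos: [589.2, 108.1, 197.4]
eef_rot: [-3.141, -0.0, -2.707]
wrist_force: [-0.3, -3.0, -2.3]
finger_gap: 0.3
finger_force: 1.6
```

>>> {"name": "arm_command", "arguments": {"targets": [{"hand":-1,"x":0,"y":0.001,"z":0,"yaw":0},{"hand":-1,"x":0,"y":0,"z":0,"yaw":0}]}}

```text
clock: 10.8
eef_pos: [588.9, 108.8, 197.4]
eef_rot: [-3.141, -0.0, -2.707]
wrist_force: [2.5, -5.0, -3.1]
finger_gap: 0.8
finger_force: 2.7
```

>>> {"name": "arm_command", "arguments": {"targets": [{"hand":-1,"x":0,"y":0.001,"z":0,"yaw":0},{"hand":-1,"x":0,"y":0,"z":0,"yaw":0}]}}

```text
clock: 11.0
eef_pos: [588.6, 109.3, 197.3]
eef_rot: [-3.14, -0.0, -2.707]
wrist_force: [4.0, -7.0, -3.7]
finger_gap: 0.7
finger_force: 4.0
```

>>> {"name": "arm_command", "arguments": {"targets": [{"hand":-1,"x":0,"y":0.001,"z":0,"yaw":0},{"hand":-1,"x":0,"y":0,"z":0,"yaw":0}]}}

```text
clock: 11.2
eef_pos: [588.3, 109.9, 197.2]
eef_rot: [-3.14, -0.0, -2.707]
wrist_force: [5.1, -10.2, -4.4]
finger_gap: 0.5
finger_force: 5.4
```

The force is climbing steadily to 11 N, so it's on the stop. Back off, lift clear and check.

>>> {"name": "arm_command", "arguments": {"targets": [{"hand":-1,"x":0,"y":-0.01,"z":0,"yaw":0},{"hand":-1,"x":0,"y":-0.01,"z":0,"yaw":0},{"hand":-1,"x":0,"y":0,"z":-0.04,"yaw":0},{"hand":-1,"x":0,"y":0,"z":-0.04,"yaw":0},{"hand":-1,"x":-0.04,"y":0,"z":0,"yaw":0},{"hand":-1,"x":-0.04,"y":0,"z":0,"yaw":0},{"hand":-1,"x":-0.02,"y":0,"z":0,"yaw":0},{"hand":-1,"x":0,"y":0,"z":0,"yaw":0},{"hand":-1,"x":0,"y":0,"z":0,"yaw":0}]}}

```text
clock: 12.1
eef_pos: [686.9, 134.6, 277.0]
eef_rot: [3.141, -0.001, -2.706]
wrist_force: [0.6, 0.4, -0.2]
finger_gap: 0.4
finger_force: 0.0
```

```bash
python3 - <<'E'
from h import *
import cv2
go(-9,0,198)
i=camera("wrist");cv2.imwrite("pics/w7.png",cv2.cvtColor(i,cv2.COLOR_RGB2BGR))
E
```

```text
t 12.1 at f,l,z 9.6 99.8 277.0 force [ 0.6  0.4 -0.2] gap 0.4438867301578847
tool shift mm [99.7 18.6 79. ] yawerr -359.9761700935428 j [ 0.14  0.63  0.88  0.    1.63 -1.86]
```

View pics/w7.png

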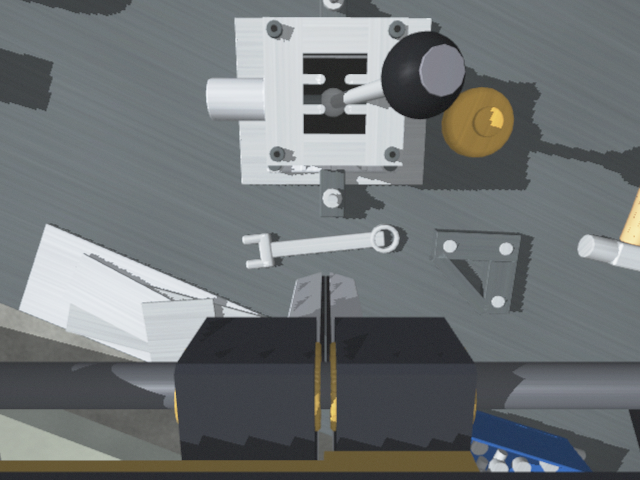

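The knob is at (423,75), with the shaft in the middle rear slot and the other objects undisturbed. I'll check its position against the screws at (274,29), (397,29), (277,154) and (392,154).

```bash
python3 - <<'E'
from h import *
k=onz("wrist",423,75,215)[:2]
P=[onz("wrist",*p,114) for p in[(274,29),(397,29),(277,154),(392,154)]]
c=np.mean(P,0)[:2];print((k-c)@F,(k-c)@L)
E
```

```text
-44.714300102516866 0.30980832744337017
```

It measures 44.7 mm to the rear and 0.3 mm off the middle, so fourth is fully home.

```bash
python3 -c "
from cell import manip
print(manip.sign_off())"
```

```text
the job is handed in; nothing more can be done
None
```

The lever went from second through neutral into fourth and sits fully home (knob 44.7 mm to the rear, 0.3 mm off the middle slot); nothing else was touched, and the job was handed in at about 12 s.

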